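# Put a cast sample under its set pull

### The arm

A 7-joint arm with a two-finger parallel gripper is mounted at the origin on the work surface. World frame = base frame: x ahead of the robot, y to its left, z up, the work surface at z = 0. Lengths are in m, angles in rad, forces in N, time in s.
With the tool pointing down it reaches from about 0.4 to 0.875 m from the base axis. Payload 19.3 kg.
Tool frame: the origin (TCP) lies midway between the tips of the shut fingers; the grasp point (between the pads) lies 19 mm behind it; z points along the fingers, y is the direction in which the jaws open and shut (so a half turn about z gives the same grasp; the last joint's range is limited). The gripper opens to 85 mm and grips with 20 to 120 N. Pads are 22 mm wide; open, the fingers measure 114 mm over their backs; the gripper's body (76 mm by 85 mm) begins 54 mm behind the grasp point. The pads swing forward as they close: fully open they stand 13 mm farther back than shut.
Start: joints at [1.199, 0.521, -0.036, 1.599, 0.021, 1.021, -0.113], TCP at [0.186, -0.597, 0.231] pointing down, gripper open.
Joint ranges: [-2.91, 2.91], [-0.3, 2.13], [-1.5, 1.42], [0.17, 2.43], [-1.26, 4.41], [0.16, 1.93], [-2.52, 2.52]. Speed limits (rad/s): [1.89, 1.89, 2.39, 2.39, 3.01, 3.01, 3.01].

### API

Orientations are given as [roll, pitch, yaw] about the fixed x, y, z axes, in that order (R = Rz(yaw) Ry(pitch) Rx(roll)).
In Python, from workcell import bot, optics gives the robot as it stands.
- The arm moves only by the tool drive_tool, never from a script. Its argument "rows" is one flat list of numbers, 4 for each row, row after row: the shift along the tool's x, y, z in mm, then the turn about the tool's z in rad. A call has exactly 10 rows; each row is the pose to reach, as a shift and turn from the pose commanded when the call began, along the tool's axes at that moment; what a row does not reach only later rows make up. A row lasts 1/8 s, in which the tool goes at most 62.5 mm and 10.7 degrees, less where a joint would pass 70% of its speed; a pose out of reach is approached as far as the arm can. A call with a gripper value outside its range is refused whole. "jaw" is the opening, from 0 (shut) to 1 (fully open), set as the call begins (left out, the last holds). The fingers move at their own pace and stop on an object; "squeeze" is the grip in N (left out, the last holds). Time passes only in rows, so rows that repeat a pose let the fingers close, or fill a call up. It gives the time, the measured TCP pose, the force and the opening at its end, in the units of the state.
- bot.observe(): the state, without advancing time (a new reading comes with each control period).
- optics.grab_frame(name): name is "scene" or "top" or "wrist"; returns a dict with "pixels" (420x560x3 uint8, red, green, blue), "z_map" (420x560 float32, m along the optical axis (not along the pixel's ray), 0 where there is no reading), "camera_matrix" (3x3 intrinsics, pixels), "rvec" (rotation vector, rad) and "tvec" (3), from world to camera coordinates, as OpenCV has them. Camera axes: x right, y down, z forward; pixel columns grow to the right and rows downward; lengths in m; the calibration is good to about 2 mm. A picture is of the moment at which its call begins.
- bot.job_done(): hands the job in, once; it reports no verdict.
The state is a dict: "clock": time; "qpos": joint angles; "qd": joint speeds; "joint_efforts": joint torques, N m; "position": TCP position; "tool_rot": TCP orientation; "force": force on the tool from outside, world axes, zero at the start; "moment": the same for the moment, N m; "grip_width": finger opening in m.
Only numpy, scipy, OpenCV 4.12 (cv2) and the standard library are available. Lean on these libraries where they do the work, as an engineer would, in place of code of your own. Each camera call takes 0.05 s, during which the arm holds its last target. There are 200 camera calls.

### The job

Pick the one whole long dogbone sample out of the crate (not the short one or the broken one) and lay it, without dropping it, flat in the two grips of the sample puller, one wide head outside each pair of pins. Then take the black knob and draw the carriage back until the steel pointer stands in line with the brass set hand, never more than a centimetre past it, and leave the sample there under load. The other pieces stay in the crate, and everything else on the bench stays where it is.

Things in the scene. Friction and masses are not known exactly. Their poses are not given: they have to be found in the camera images.
- sample: Target: flat dogbone of brown pressed fibre, 190 mm long (x), 12 thick, 70 g. Heads 34 long, 40 wide; 45 degree shoulders 12 long; straight neck 98 long, 16 wide. Same end for end. Origin: centre of the underside, z up. Lies on the crate floor, neck's middle clear by 25 mm each side; one end of the bar lies loose across its +x head: lifting the sample lets the bar slide off.
- sample_mid (a point): The middle of the target sample, 6 mm above its origin, at half its thickness (61 mm above the table when it lies in the grips).
- short_sample: Decoy of the same shape and material, but 120 mm long (x), heads 30 x 40 mm; 12 mm thick, beside the target. Origin: centre of the underside.
- bar: Straight bar 150 x 24 x 12 mm (x, y, z), same material, 45 g, lying across a head of the target and a head of the short sample. Origin: centre of the underside.
- disc: Disc of 72 mm diameter, 12 mm thick, same material, on the crate floor. Origin: centre of the underside.
- broken_sample: Broken half of a long dogbone, about 110 mm long (x), with one 40 mm wide head (towards its +x) and a 16 mm wide neck stump, 12 mm thick. Origin: on its underside, 16 mm on the neck side of the head's inner edge, about mid-length.
- tile: Square tile 60 x 60 x 12 mm, same material, on the crate floor. Origin: centre of the underside.
- crate: Grey open plastic crate 290 x 340 x 60 mm (x, y, z), walls and floor 5 mm. Fixed. Origin: centre of its underside.
- rig: Sample puller fixed to the table: low aluminium base 540 x 100 mm, top 30 mm high, with a rail along its x. From -x (end near the robot) to +x: carriage with knob, its pins, the drawbar's pins, grey spring housing (75 wide, top 85 high) with a scale on top. Origin: on the table under the rail; base from x = -235 to +305 mm. Yaw within 0.2 rad of the table's. The carriage is drawn to its -x.
- grip_near (a point): Carriage grip: point on its bed midway between two upright steel pins. Bed 55 mm above the table, 60 wide; pins 14 mm thick, domed tops 25 above the bed, 24 mm clear between them across y. The neck goes between the pins, a head lies on the bed on their -x side. Frame parallel to the rig's.
- grip_far (a point): Drawbar grip: the same, with the head on the +x side of its pins. The two points are 78 to 86 mm apart at the start; the shoulders bear on both pairs of pins when they are 100 mm apart, so the sample's middle goes midway between the points. Between the grips there is only the rail, 42 mm above the table.
- knob_top (a point): Centre of the top of the carriage's black knob, an upright round grip of 28 mm diameter (straight sides to grip), 60 mm tall on the carriage plate; its top is 115 mm above the table. It is 92 mm from grip_near.
- carriage (a joint): Travel of the carriage along the rail towards the rig's -x, in m, 0 to 0.10; starts between 0 and 0.008. A friction brake of 9 N lets it be drawn or pushed by hand (no spring) and holds it where it is left.
- drawbar (a joint): Travel of the drawbar and its pointer out of the spring housing towards the rig's -x, in m, 0 (no load) to 0.06. Spring of 150 N/m that pulls it back to 0; it moves only when the carriage pulls it through the sample.
- pointer (a point): Tip of the dark steel pointer blade of the drawbar, over the middle of the white scale on the housing (ticks every 5 mm). It moves towards the rig's -x with the pull.
- set_hand: Brass set hand clamped to the scale, a thin blade coming from the +y side, with a small screw. Fixed; 27 to 43 mm to the -x side of the unloaded pointer. Origin: on the scale's middle line at the blade; x as the rig's. The pointer must come level with it along x.
- saucepan: Bystander: steel saucepan, 150 mm across, 85 mm high, on a hotplate at the left of the table. Origin: centre of the underside.
- beaker: Bystander: white plastic beaker, 84 mm across, 100 mm high, at the right. Origin: centre of the underside.
- thread_cone: Bystander: standing cone of thread, 60 mm across, 112 mm high, at the back. Origin: centre of the underside.
There are look-alikes about, which are no part of the job. Leave any purple look-alike of the disc alone.

How it is judged:
On the way:
1. The long sample lies flat in both grips, let go (z of sample_mid in the frame of rig between 0.057 and 0.065 m and y of sample in the frame of rig between -0.008 and 0.008 m and x of sample in the frame of grip_near between 0.028 and 0.058 m and angle between the x axis of sample and the x axis of rig, either way round below 0.09 rad and contact force between sample and the fingers below 0.05 N), for 0.2 s.
At the end, for the whole second after the job is handed in: The sample lies let go on both beds, neck between both pairs of pins (height within 4 mm, within 8 mm of the rig's middle line and 5 degrees of its direction), the pointer within 4 mm of the set hand along the scale; the other five pieces are in the crate; all of these at rest (z of sample_mid in the frame of rig between 0.057 and 0.065 m and y of sample in the frame of rig between -0.008 and 0.008 m and x of sample in the frame of grip_near between 0.028 and 0.058 m and angle between the x axis of sample and the x axis of rig, either way round below 0.09 rad and x of pointer in the frame of set_hand between -0.004 and 0.004 m and linear speed of sample below 0.01 m/s and x of short_sample in the frame of crate between -0.145 and 0.145 m and y of short_sample in the frame of crate between -0.17 and 0.17 m and height (world z) of each of short_sample, bar, disc, broken_sample, tile below 0.1 m and linear speed of each of short_sample, bar, disc, broken_sample, tile below 0.02 m/s and x of bar in the frame of crate between -0.145 and 0.145 m and y of bar in the frame of crate between -0.17 and 0.17 m and x of disc in the frame of crate between -0.145 and 0.145 m and y of disc in the frame of crate between -0.17 and 0.17 m and x of broken_sample in the frame of crate between -0.145 and 0.145 m and y of broken_sample in the frame of crate between -0.17 and 0.17 m and x of tile in the frame of crate between -0.145 and 0.145 m and y of tile in the frame of crate between -0.17 and 0.17 m); the robot touches nothing.
It fails at once if The pointer is pulled more than 10 mm past the set hand (x of pointer in the frame of set_hand below -0.01 m).
It fails at once if The sample is dropped (falls free at more than 0.6 m/s, about 20 mm) (linear speed of sample above 0.6 m/s and contact force between sample and the fingers below 0.05 N).
It fails at once if The saucepan, beaker or thread cone is moved more than 30 mm (distance of any of saucepan, beaker, thread_cone from where it was at the start of the episode above 0.03 m).
It also fails if it takes over 61 s, if anything falls off the work surface, if the arm or the gripper's body presses on something with over 40 N, if the wrist force passes 120 N, or if a joint passes its speed limit or range.

## Working session

There is one attempt and no reset: what is moved stays moved. The work goes in short steps, Python scripts to look and compute and a tool call to move; the robot and the scene stay as the last step left them, time stands still between calls to the robot, and variables do not carry over. Pictures are saved under pics/ and viewed, about 8 in all and at most 12, crops included, and the job is handed in when it is done.

Besides the shell and the picture viewer there is one more tool, called after "Call:" as a command line: name --argument value ..., lists and objects as JSON in quotes. drive_tool: Moves the arm, as the interface text tells. Its arguments: {"type":"object","properties":{"rows":{"type":"array"},"jaw":{"type":"number"},"squeeze":{"type":"number"}},"required":["rows"]}

```bash
mkdir -p pics
cat > h.py <<'E'
import numpy as np, cv2
from workcell import bot, optics
def grab(n):
    f=optics.grab_frame(n); f['R']=cv2.Rodrigues(np.array(f['rvec'],float))[0]; f['t']=np.array(f['tvec'],float).ravel(); f['K']=np.array(f['camera_matrix']); return f
def cloud(f):
    z=f['z_map']; v,u=np.mgrid[:z.shape[0],:z.shape[1]]; K=f['K']
    P=np.stack([(u-K[0,2])/K[0,0]*z,(v-K[1,2])/K[1,1]*z,z],-1)
    W=(P-f['t'])@f['R']; W[z==0]=np.nan; return W
def ray(f,u,v,h):
    d=f['R'].T@np.linalg.solve(f['K'],[u,v,1.]); c=-f['R'].T@f['t']; return c+d*(h-c[2])/d[2]
def proj(f,p): return cv2.projectPoints(np.array(p,float).reshape(-1,1,3),np.array(f['rvec'],float),np.array(f['tvec'],float),f['K'],None)[0].reshape(-1,2)
def save(n,im,s=1): cv2.imwrite('pics/'+n,cv2.resize(im[:,:,::-1],None,fx=s,fy=s,interpolation=cv2.INTER_CUBIC))
E
python3 - <<'E'
from h import *
import pickle
for n in('top','scene'):
    f=grab(n); pickle.dump(f,open(n+'.pkl','wb')); save(n+'1.png',f['pixels'],1.4); print(n,-f['R'].T@f['t'],f['K'][0,0])
print(bot.observe())
E
```

```text
top [0.38154386 0.01294484 1.84865128] 529.2776330330461
scene [1.35930725 0.70102152 1.09076499] 452.992103642263
{'clock': 0.1, 'qpos': array([ 1.19883278,  0.52195875, -0.03633433,  1.59995252,  0.02121007,
        1.02113795, -0.11281422]), 'qd': array([-0.00043915, -0.0013438 ,  0.00256528, -0.00082575, -0.00013074,
       -0.00066114,  0.00178077]), 'joint_efforts': array([ 4.35847527e-03, -9.28487849e+01,  1.98402666e+00, -3.70529616e+01,
        1.80359714e-02,  5.38548455e-03, -1.14297359e-04]), 'position': array([ 0.18562552, -0.59646549,  0.23077998]), 'tool_rot': array([-3.14052457e+00,  8.18616234e-05,  3.01749675e-01]), 'force': array([ 0.04705378, -0.08535325, -0.82410199]), 'moment': array([ 0.05170026,  0.01147866, -0.03036885]), 'grip_width': 0.0851405069057964}
```

View pics/top1.png

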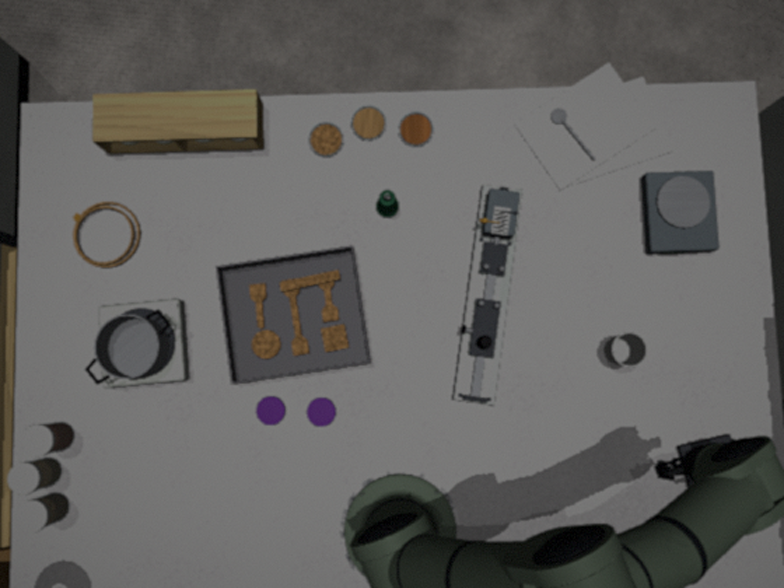

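The top view (1.4x pixels) shows the crate at (293,315) and the rig running (475,400)→(500,190), with the housing far from the robot. Candidates for the sample are:
- (297,320): a long dogbone whose upper head lies under the bar.
- (331,298): a short one under the bar's other end.
- (259,305): a stump ending near the disc at (266,345).

Next is a close crop.

Run:
```python
from h import *
import pickle
f=pickle.load(open('top.pkl','rb')); W=cloud(f); im=np.clip(f['pixels'].astype(float)*1.6,0,255).astype(np.uint8)
a=cv2.resize(im[170:280,150:270],None,fx=4,fy=4,interpolation=cv2.INTER_CUBIC); b=cv2.resize(im[125:295,315:380],None,fx=4,fy=4,interpolation=cv2.INTER_CUBIC)
h=600; c=np.zeros((600,800,3),np.uint8); a=a[:600,:500]; b=cv2.resize(b,(229,600)); c[:a.shape[0],:a.shape[1]]=a; c[:,520:749]=b
save('crop1.png',c)
for u,v in[(212,218),(213,245),(208,206),(222,200),(240,205),(236,215),(185,220),(190,246),(240,241),(346,244),(344,220),(351,180),(354,150),(345,268)]: print(u,v,W[v,u].round(3))
```

```text
212 218 [0.555 0.24  0.01 ]
213 245 [0.46  0.237 0.02 ]
208 206 [0.595 0.25  0.032]
222 200 [0.614 0.202 0.03 ]
240 205 [0.597 0.141 0.013]
236 215 [0.561 0.155 0.024]
185 220 [0.549 0.333 0.019]
190 246 [0.459 0.317 0.018]
240 241 [0.471 0.143 0.021]
346 244 [ 0.447 -0.212  0.104]
344 220 [ 0.53  -0.214  0.056]
351 180 [ 0.667 -0.244  0.054]
354 150 [ 0.766 -0.255  0.081]
345 268 [ 0.368 -0.215  0.027]
```

View pics/crop1.png

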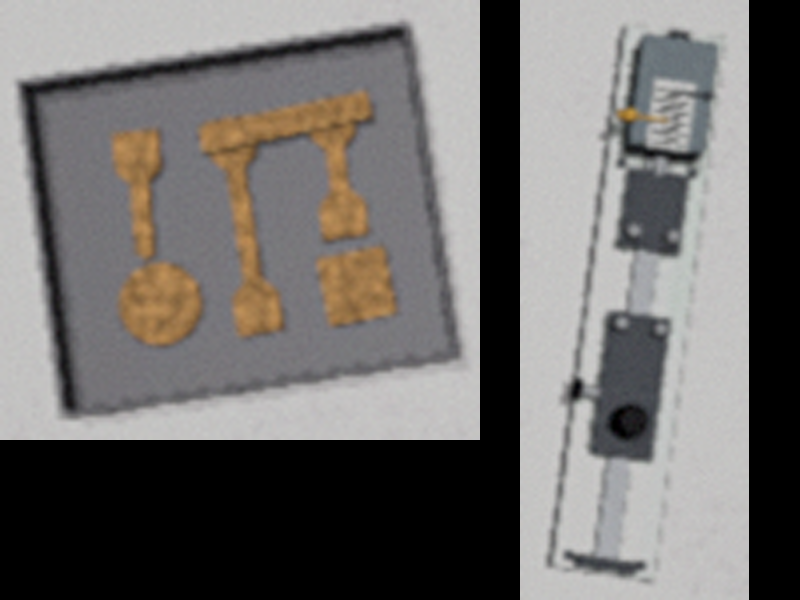

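The crop confirms the choice. The middle piece, from (232,150) to (260,335) in the crop, is the long dogbone with the bar across its upper head. To its right, (340,190) is the short sample. To its left, (140,200) is the broken half. Next I'll measure the sample and the rig.

Run:
```python
from h import *
import pickle
f=pickle.load(open('top.pkl','rb'))
hsv=cv2.cvtColor(f['pixels'],cv2.COLOR_RGB2HSV); m=((hsv[...,0]<22)&(hsv[...,1]>90)).astype(np.uint8)
pts=[]
for v in range(214,240):
    u=[u for u in range(203,222) if m[v,u]]
    if 3<=len(u)<=8: pts.append(ray(f,np.mean(u),v,.017)); 
    print(v,len(u),end=' ')
P=np.array(pts); k,c=np.polyfit(P[:,0],P[:,1],1); print('\nneck yaw',np.arctan(k),P[0],P[-1])
# near head end: last row of mask
lo=[(u,v) for v in range(240,262) for u in range(203,226) if m[v,u]]; lo=np.array(lo); q=np.array([ray(f,u,v,.017) for u,v in lo])
d=np.array([np.cos(np.arctan(k)),np.sin(np.arctan(k))]); s=q[:,:2]@d; print('head end s',s.min()); 
s0=s.min()-.0015+.095; b=P[:,:2].mean(0); print('centre',b+d*(s0-b@d))
# rig from crop coords: scale of b: px=315+x/ (229/65), v=125+y/(600/170)
X=lambda x,y:(315+(x-520)/(229/65),125+y/(600/170))
for n,x,y,h in[('pinN+y',621,323,.08),('pinN-y',661,328,.08),('pinF+y',634,229,.08),('pinF-y',673,235,.08),('knob',628,421,.115),('hand',662,119,.09),('ptr',700,96,.09),('base-x',600,570,.03),('edge',552,565,.03),('edge2',625,28,.03)]: print(n,ray(f,*X(x,y),h).round(4))
print(np.array([.186,-.597]))
```

```text
214 5 215 5 216 5 217 4 218 4 219 5 220 5 221 5 222 5 223 4 224 4 225 4 226 5 227 5 228 5 229 5 230 5 231 4 232 5 233 5 234 5 235 5 236 4 237 4 238 4 239 5 
neck yaw 0.1369389750455128 [0.56816864 0.24909681 0.017     ] [0.48075648 0.23659599 0.017     ]
head end s 0.46075956963136083
centre [0.52594054 0.24351538]
pinN+y [ 0.5401 -0.2106  0.08  ]
pinN-y [ 0.5343 -0.2484  0.08  ]
pinF+y [ 0.6298 -0.2268  0.08  ]
pinF-y [ 0.6229 -0.2638  0.08  ]
knob [ 0.4457 -0.2089  0.115 ]
hand [ 0.7336 -0.2567  0.09  ]
ptr [ 0.7548 -0.294   0.09  ]
base-x [ 0.3063 -0.1867  0.03  ]
edge [ 0.3124 -0.1406  0.03  ]
edge2 [ 0.8384 -0.2332  0.03  ]
[ 0.186 -0.597]
```

Call:
drive_tool --rows '[0,-30,0,0,20,-80,0,0,60,-130,0,0,100,-180,0,0,140,-220,0,0,170,-260,0,0,200,-300,0,0,200,-330,0,0,200,-360,0,0,200,-400,0,0]' --jaw 0.75

```text
clock: 1.35
position: [0.2575, -0.1545, 0.2312]
tool_rot: [-3.141, 0.0, 0.301]
force: [0.9, 0.7, 0.2]
grip_width: 0.0643
```

Call:
drive_tool --rows '[40,-30,0,0.02,85,-70,0,0.05,130,-110,0,0.08,175,-150,0,0.12,220,-180,0,0.164,265,-210,0,0.164,310,-245,0,0.164,350,-280,0,0.164,375,-300,0,0.164,375,-300,0,0.164]'

```text
clock: 2.6
position: [0.5268, 0.2446, 0.2305]
tool_rot: [-3.141, 0.001, 0.14]
force: [-1.1, -0.2, -0.7]
grip_width: 0.0638
```

Run:
```python
from h import *
import pickle
o=bot.observe(); print(o['position'],o['tool_rot'])
f=grab('wrist'); pickle.dump(f,open('w1.pkl','wb')); im=f['pixels'].copy()
for p in proj(f,[[.526,.2435,.017],[.526+.094,.2435+.013,.017],[.526-.094,.2435-.013,.017]]): print(p); cv2.circle(im,tuple(int(x) for x in p),3,(255,0,0),-1)
save('w1.png',im); print(-f['R'].T@f['t'])
```

```text
[0.52680208 0.24456724 0.23049949] [-3.14053129e+00  1.10153818e-03  1.39855977e-01]
[284.76442539 180.26384042]
[285.17863157  74.97239207]
[284.41084861 270.14326173]
[0.60350773 0.25563503 0.37294836]
```

View pics/w1.png

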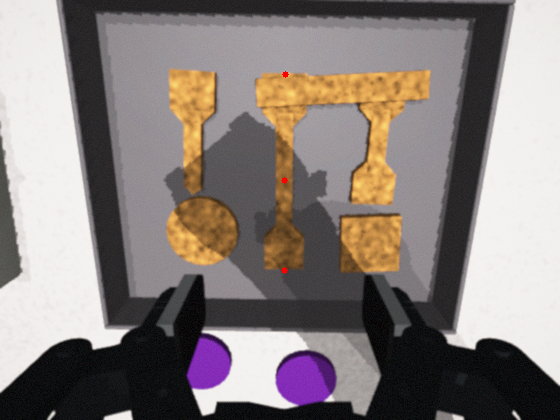

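The wrist view shows the projected sample centre at (285,180) and its near end at (284,270), both on the middle dogbone. Both sides of the neck are clear by about 50 mm or more. I'll descend with the jaws partly open.

Call:
drive_tool --rows '[0,1,40,0,0,1,80,0,0,1,120,0,0,1,155,0,0,1,185,0,0,1,200,0,0,1,210,0,0,1,217,0,0,1,222,0,0,1,222,0]' --jaw 0.5

```text
clock: 3.9
position: [0.5269, 0.2415, 0.0094]
tool_rot: [-3.142, -0.0, 0.138]
force: [0.4, -0.0, 0.5]
grip_width: 0.0424
```

Call:
drive_tool --rows '[0,0,0,0,0,0,0,0,0,0,0,0,0,0,0,0,0,0,0,0,0,0,0,0,0,0,0,0,0,0,-3,0,0,0,-7,0,0,0,-12,0]' --jaw 0 --squeeze 60

```text
clock: 5.15
position: [0.5269, 0.2415, 0.0216]
tool_rot: [3.142, 0.0, 0.138]
force: [-0.6, 0.7, -0.8]
grip_width: 0.0138
```

Call:
drive_tool --rows '[0,0,-6,0,0,0,-12,0,0,0,-18,0,0,0,-24,0,0,0,-30,0,0,0,-38,0,0,0,-46,0,0,0,-54,0,0,0,-62,0,0,0,-70,0]'

```text
clock: 6.4
position: [0.5269, 0.2415, 0.0919]
tool_rot: [-3.142, -0.0, 0.138]
force: [0.1, 0.6, 0.1]
grip_width: 0.0136
```

Run:
```python
from h import *
import pickle
f=grab('wrist'); pickle.dump(f,open('w2.pkl','wb')); save('w2.png',f['pixels']);print(bot.observe()['grip_width'])
```

```text
0.013618218822685721
```

View pics/w2.png

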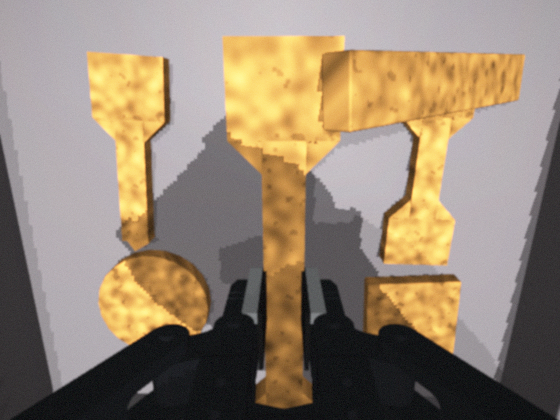

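The long sample is held level, and the bar's end still rests on the right edge of its head at (335,90). I'll lift slowly while moving left so it slides off.

Call:
drive_tool --rows '[0,-3,-5,0,0,-6,-10,0,0,-10,-15,0,0,-14,-20,0,0,-18,-25,0,0,-22,-30,0,0,-26,-35,0,0,-26,-40,0,0,-26,-45,0,0,-26,-50,0]'

```text
clock: 7.7
position: [0.5233, 0.2671, 0.1416]
tool_rot: [3.142, 0.0, 0.138]
force: [-0.5, -0.3, -1.4]
grip_width: 0.0138
```

Run:
```python
from h import *
import pickle
o=bot.observe(); print(o['position'],o['tool_rot'],o['force'],o['grip_width'])
f=grab('wrist'); pickle.dump(f,open('w3.pkl','wb')); save('w3.png',f['pixels'])
# held sample: mask by colour + height
W=cloud(f); hsv=cv2.cvtColor(f['pixels'],cv2.COLOR_RGB2HSV); m=(hsv[...,1]>90)&(hsv[...,0]<25)&(W[...,2]>.1)
q=W[m]; print(len(q)); k,c=np.polyfit(q[:,0],q[:,1],1); print('yaw',np.arctan(k),'zrange',np.percentile(q[:,2],[2,50,98]))
d=np.array([np.cos(np.arctan(k)),np.sin(np.arctan(k))]); p=o['position'][:2]; s=(q[:,:2]-p)@d; print('far end s from TCP (exp .095)',np.percentile(s,[1,99.5,100]))
n=np.array([-d[1],d[0]]); t=(q[:,:2]-p)@n; print('lat',[(a,np.percentile(t[(s>a)&(s<a+.01)],[2,98]).round(4)) for a in(.03,.065,.08)])
b=(hsv[...,1]>90)&(hsv[...,0]<25)&(W[...,2]<.1); print('other max z',np.percentile(W[b][:,2],[50,99]))
```

```text
[0.52333482 0.26710338 0.1416416 ] [3.14152947e+00 3.60254607e-05 1.37537964e-01] [-0.54734844 -0.30576298 -1.41047555] 0.013771775977672408
24999
yaw 0.13185405475087686 zrange [0.14707628 0.14857928 0.15875212]
far end s from TCP (exp .095) [-0.05280306  0.09559111  0.09607359]
lat [(0.03, array([-0.0072,  0.0081])), (0.065, array([-0.0185,  0.0199])), (0.08, array([-0.0184,  0.02  ]))]
other max z [0.01713359 0.03642066]
```

View pics/w3.png

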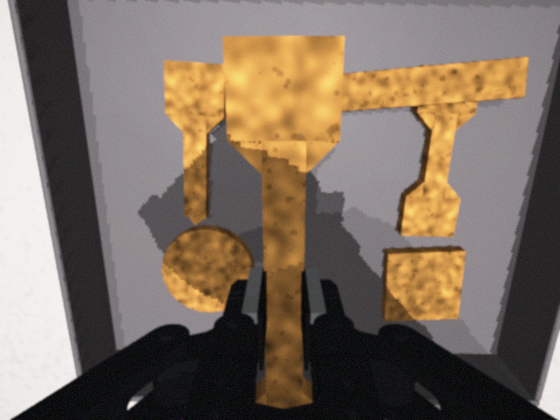

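The bar has dropped back into the crate at (435,80). The sample is held level and centred to within 1 mm. I'll carry it beside the rig and measure the pins from there.

Call:
drive_tool --rows '[0,15,-20,0,-5,50,-40,0.02,-10,100,-58,0.06,-15,150,-58,0.1,-20,205,-58,0.15,-25,260,-58,0.2,-30,315,-58,0.25,-38,365,-58,0.3,-43,400,-58,0.313,-43,413,-58,0.313]'

```text
clock: 9.0
position: [0.537, -0.1501, 0.1993]
tool_rot: [3.141, 0.0, -0.178]
force: [0.4, -0.2, 0.1]
grip_width: 0.0142
```

Run:
```python
from h import *
import pickle
o=bot.observe(); print(o['position'],o['tool_rot'],o['force'],o['grip_width'])
f=grab('wrist'); pickle.dump((f,o),open('w4.pkl','wb')); im=f['pixels'].copy()
save('w4.png',np.clip(im*1.3,0,255).astype(np.uint8),1.4)
print(proj(f,[[.5372,-.2295,.08],[.6264,-.2453,.08]])*1.4)
```

```text
[ 0.53698829 -0.15011579  0.19925621] [ 3.14101506e+00  1.71839842e-04 -1.78213465e-01] [ 0.40305208 -0.21916777  0.09266273] 0.01416481119124092
[[551.19975033 263.17582674]
 [568.11603931  69.47241239]]
```

View pics/w4.png

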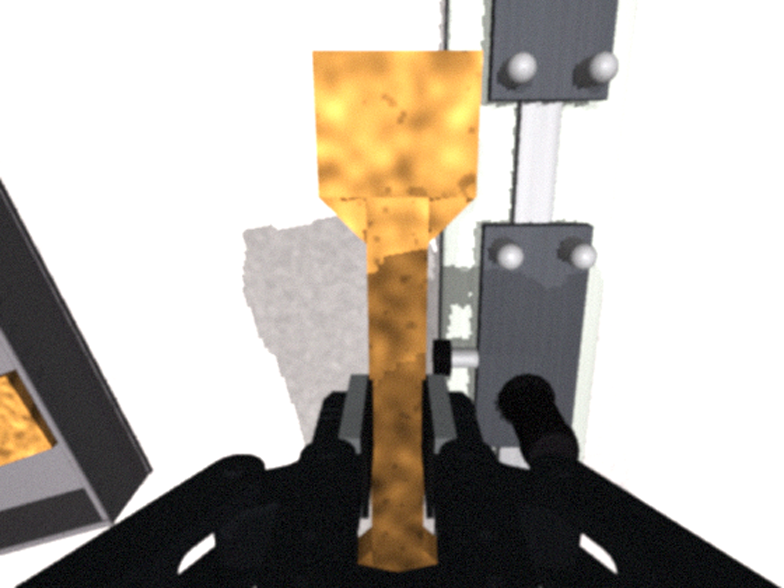

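Pins are clear at (510,257) and (583,257) for the near grip, and (521,67) and (603,67) for the far grip. Next I'll work out the pose precisely.

Run:
```python
from h import *
import pickle
f,o=pickle.load(open('w4.pkl','rb')); W=cloud(f)
T={}
for n,u,v in[('n+',510,257),('n-',583,257),('f+',521,67),('f-',603,67)]:
    u,v=int(u/1.4),int(v/1.4); w=W[v-12:v+13,u-12:u+13].reshape(-1,3); t=w[w[:,2]>.0765]
    T[n]=t[:,:2].mean(0); print(n,'top',t.mean(0).round(4),len(t),t[:,2].max().round(4),'ray',ray(f,u,v,.077).round(4))
b=W[155:165,350:410].reshape(-1,3)
N=(T['n+']+T['n-'])/2;F=(T['f+']+T['f-'])/2
print('N',N,'F',F,'dist',np.linalg.norm(F-N),'gap',np.linalg.norm(T['n+']-T['n-']),np.linalg.norm(T['f+']-T['f-']))
yF=np.arctan2(*(F-N)[::-1]); a=T['n+']-T['n-'];c=T['f+']-T['f-']; print('yaw',yF,np.arctan2(-a[0],a[1]),np.arctan2(-c[0],c[1]),'mid',(N+F)/2)
# bed height & held sample
hsv=cv2.cvtColor(f['pixels'],cv2.COLOR_RGB2HSV); m=(hsv[...,1]>90)&(hsv[...,0]<25)&(W[...,2]>.15); q=W[m]
k=np.polyfit(q[:,0],q[:,1],1)[0]; print('sample yaw',np.arctan(k),np.median(q[:,2])); d=np.array([np.cos(np.arctan(k)),np.sin(np.arctan(k))]); n=np.array([-d[1],d[0]])
p=o['position'][:2]; s=(q[:,:2]-p)@d; t=(q[:,:2]-p)@n; print(s.max(),[np.percentile(t[(s>x)&(s<x+.01)],[1,99]) for x in(.02,.03,.08)])
mid=(N+F)/2; yaw=o['tool_rot'][2]; dd=mid-p; X=np.array([np.cos(yaw),np.sin(yaw)]);Y=np.array([np.sin(yaw),-np.cos(yaw)]); print('tool shift to mid',dd@X,dd@Y)
print('bed z near',np.nanmedian(W[195:215,365:400,2]))
```

```text
n+ top [ 0.5433 -0.2097  0.0785] 203 0.0822 ray [ 0.5438 -0.2097  0.077 ]
n- top [ 0.5369 -0.2471  0.0785] 210 0.0808 ray [ 0.5372 -0.2463  0.077 ]
f+ top [ 0.6314 -0.2253  0.0785] 294 0.0815 ray [ 0.632  -0.2249  0.077 ]
f- top [ 0.6247 -0.2624  0.0785] 299 0.0815 ray [ 0.6254 -0.2617  0.077 ]
N [ 0.54010139 -0.22840641] F [ 0.62801571 -0.2438611 ] dist 0.08926239409480069 gap 0.03788964928305537 0.03777154688432587
yaw -0.17401465334850924 -0.1706458209978199 -0.1783310787536421 mid [ 0.58405855 -0.23613375]
sample yaw -0.16774079737598926 0.20621312549397175
0.09587925126317293 [array([-0.0077585 ,  0.00769354]), array([-0.00771164,  0.00771047]), array([-0.01996835,  0.01904198])]
tool shift to mid 0.06157330120347489 0.07631138204499546
bed z near 0.05492314341243966
```

Call:
drive_tool --rows '[20,25,0,0,40,50,0,0,61,76,0,0,61,76,20,0,61,76,40,0,61,76,60,0,61,76,80,0,61,76,95,0,61,76,100,0,61,76,100,0]'

```text
clock: 10.3
position: [0.5843, -0.2332, 0.0993]
tool_rot: [-3.142, -0.0, -0.175]
force: [0.2, -0.7, 0.0]
grip_width: 0.0141
```

Run:
```python
from h import *
import pickle
o=bot.observe(); print(o['position'],o['tool_rot'],o['force'],o['grip_width'])
f=grab('wrist'); pickle.dump((f,o),open('w5.pkl','wb')); im=f['pixels'].copy()
g=grab('scene'); pickle.dump(g,open('s5.pkl','wb')); c=proj(g,[[.584,-.236,.07]])[0].astype(int); s=g['pixels'][max(c[1]-75,0):c[1]+75,max(c[0]-100,0):c[0]+100]
a=cv2.resize(im,None,fx=.8,fy=.8); b=cv2.resize(s,None,fx=1.75,fy=1.75); 
canvas=np.zeros((600,800,3),np.uint8); canvas[:336,:448]=a; canvas[336:336+min(264,b.shape[0]),448:448+b.shape[1]]=b[:264]; save('w5.png',np.clip(canvas*1.3,0,255).astype(np.uint8))
```

```text
[ 0.58433693 -0.23317483  0.09929503] [-3.14153515e+00 -1.51678846e-05 -1.75189366e-01] [ 0.1929868  -0.67950353  0.01221223] 0.014134875769698635
```

View pics/w5.png

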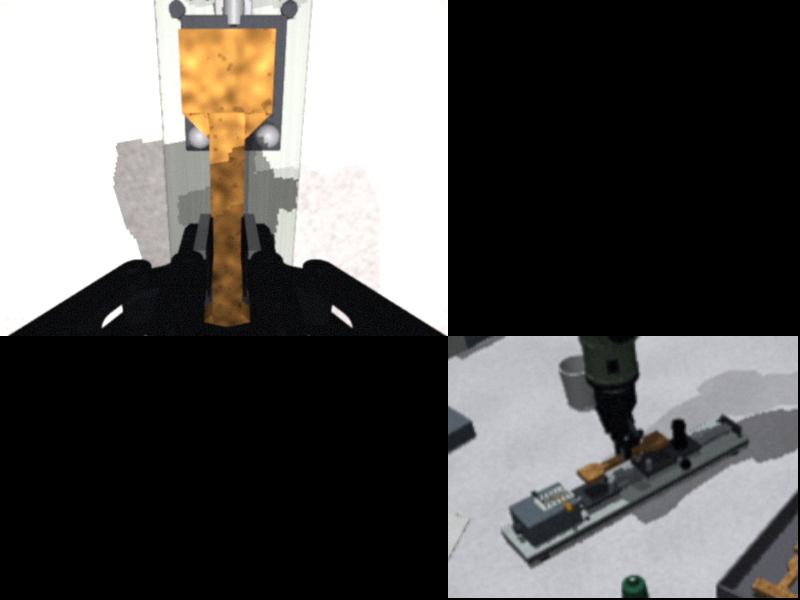

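The sample is over the rig, with the far pins at (200,135) and (267,135). The neck is about 3 mm towards +y, which agrees with the measured pose, so I'll correct it while lowering to just above the pins.

Call:
drive_tool --rows '[0,3,0,0,0,3,0,0,0,3,2,0,0,3,4,0,0,3,6,0,0,3,8,0,0,3,10,0,0,3,10,0,0,3,10,0,0,3,10,0]'

```text
clock: 11.65
position: [0.5838, -0.2362, 0.0894]
tool_rot: [3.142, -0.0, -0.175]
force: [0.7, 0.2, -0.9]
grip_width: 0.0139
```

Run:
```python
from h import *
o=bot.observe(); print(o['position'],o['tool_rot'],o['force'])
f=grab('wrist'); W=cloud(f)
hsv=cv2.cvtColor(f['pixels'],cv2.COLOR_RGB2HSV); m=(hsv[...,1]>90)&(hsv[...,0]<25)&(W[...,2]>.085)&(W[...,2]<.105); q=W[m]
yaw=-.175; d=np.array([np.cos(yaw),np.sin(yaw)]); n=np.array([-d[1],d[0]])
mid=np.array([.58406,-.23613]); s=(q[:,:2]-mid)@d; t=(q[:,:2]-mid)@n
print('end s',np.percentile(s,99.8),[(x,np.percentile(t[(s>x)&(s<x+.008)],[1,99]).round(4)) for x in(.0,.02,.03,.068,.08)])
w=W.reshape(-1,3); w=w[~np.isnan(w[:,0])]; col=hsv.reshape(-1,3)[~np.isnan(W.reshape(-1,3)[:,0])]
s=(w[:,:2]-mid)@d; t=(w[:,:2]-mid)@n; k=(abs(s-.044)<.012)&(w[:,2]>.066)&(w[:,2]<.083)&(col[:,1]<60)
for sg in(1,-1):
    j=k&(sg*t>.012)&(sg*t<.03); print('pin',sg,j.sum(),s[j].mean(),t[j].mean(), t[j].min(),t[j].max())
```

```text
[ 0.58377337 -0.23617643  0.08938708] [ 3.14158590e+00 -1.61508942e-04 -1.75286353e-01] [ 0.73245199  0.15784929 -0.92995209]
end s 0.09534720411914181 [(0.0, array([-0.0067,  0.0072])), (0.02, array([-0.0076,  0.0081])), (0.03, array([-0.0075,  0.0079])), (0.068, array([-0.0193,  0.0199])), (0.08, array([-0.0192,  0.0199]))]
pin 1 815 0.0456379126741754 0.018289379772380997 0.012081803941214376 0.02487169013592285
pin -1 892 0.04586670303189854 -0.01895612934854357 -0.026218841444889947 -0.012575928317515424
```

Aligned to within 1 mm. I'll lower onto the beds.

Call:
drive_tool --rows '[0,0,5,0,0,0,10,0,0,0,15,0,0,0,20,0,0,0,24,0,0,0,26,0,0,0,28,0,0,0,29,0,0,0,29,0,0,0,29,0]'

```text
clock: 12.95
position: [0.5838, -0.2362, 0.0604]
tool_rot: [3.142, -0.0, -0.175]
force: [0.0, 1.4, -0.2]
grip_width: 0.0134
```

Run:
```python
from h import *
import pickle
o=bot.observe(); print(o['position'],o['force'])
f=grab('wrist'); W=cloud(f)
hsv=cv2.cvtColor(f['pixels'],cv2.COLOR_RGB2HSV); m=(hsv[...,1]>90)&(hsv[...,0]<25)&(W[...,2]>.055)&(W[...,2]<.095); q=W[m]; print(len(q),np.percentile(q[:,2],[5,50,95]))
```

```text
[ 0.58375879 -0.23617647  0.06039744] [ 0.0034066   1.41334784 -0.24137404]
24659 [0.06620895 0.06732765 0.06840748]
```

Call:
drive_tool --rows '[0,0,0.5,0,0,0,0.5,0,0,0,0.5,0,0,0,0.5,0,0,0,0.5,0,0,0,0.5,0,0,0,0.5,0,0,0,0.5,0,0,0,-3,0,0,0,-10,0]' --jaw 0.42

```text
clock: 14.25
position: [0.5836, -0.236, 0.0705]
tool_rot: [-3.141, 0.0, -0.175]
force: [0.1, 0.6, 0.8]
grip_width: 0.0357
```

Call:
drive_tool --rows '[0,0,-15,0,0,0,-30,0,0,0,-45,0,-15,0,-60,0,-40,0,-80,0,-65,0,-100,0,-90,0,-110,0,-115,0,-110,0,-135,0,-110,0,-135,0,-110,0]'

```text
clock: 15.5
position: [0.45, -0.2128, 0.1812]
tool_rot: [3.141, -0.0, -0.176]
force: [0.4, 0.4, 1.0]
grip_width: 0.0359
```

Run:
```python
from h import *
import pickle
o=bot.observe(); print(o['position'],o['tool_rot'],o['force'],o['grip_width'])
f=grab('wrist'); pickle.dump((f,o),open('w6.pkl','wb')); save('w6.png',f['pixels'],1.4)
W=cloud(f); hsv=cv2.cvtColor(f['pixels'],cv2.COLOR_RGB2HSV); m=(hsv[...,1]>90)&(hsv[...,0]<25)&(W[...,2]>.055)&(W[...,2]<.085)&(abs(W[...,1]+.24)<.06); q=W[m]; print(len(q),np.percentile(q[:,2],[5,50,95]))
(c,wh,a)=cv2.minAreaRect(q[:,:2].astype(np.float32)*1000); print(c,wh,a)
```

```text
[ 0.44997931 -0.21279264  0.18123906] [ 3.14076832e+00 -4.02277416e-04 -1.75737421e-01] [0.40185681 0.42789274 0.98782195] 0.035927132375048826
6152 [0.06561867 0.06694654 0.06816991]
(514.1535034179688, -223.6823272705078) (42.72096252441406, 134.40093994140625) 80.5498275756836
```

View pics/w6.png

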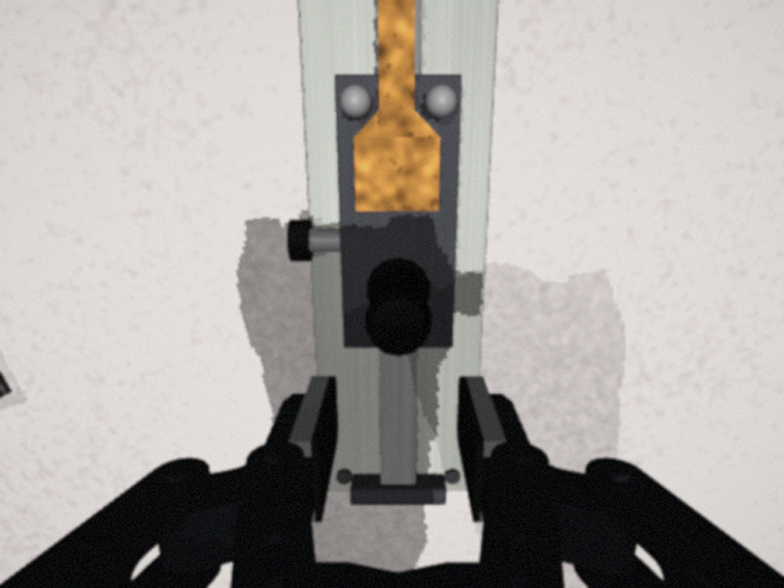

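The near head lies flat behind its pins at (355,100) and (440,100), with the sample top at 67 mm as it should be. The knob top is at (398,322). Next I'll compute its centre and reach for it.

Run:
```python
from h import *
import pickle
f,o=pickle.load(open('w6.pkl','rb')); W=cloud(f); w=W.reshape(-1,3); p=o['position']
k=(w[:,2]>.105)&(w[:,2]<.122)&(np.hypot(w[:,0]-.447,w[:,1]+.212)<.035); q=w[k]; (c,r)=cv2.minEnclosingCircle(q[:,:2].astype(np.float32)*1000); print(k.sum(),q.mean(0),c,r, 'ray',ray(f,398/1.4,322/1.4,.115))
yaw=o['tool_rot'][2]; d=np.array(c)/1000-p[:2]; print('shift',d@[np.cos(yaw),np.sin(yaw)],d@[np.sin(yaw),-np.cos(yaw)])
```

```text
1797 [ 0.45138268 -0.21331318  0.11364769] (449.3703308105469, -213.01107788085938) 14.69141674041748 ray [ 0.45168412 -0.21334798  0.115     ]
shift -0.0005614053117071603 0.00032153967155230197
```

Call:
drive_tool --rows '[0,0,0,0,0,0,15,0,0,0,30,0,0,0,45,0,0,0,60,0,0,0,75,0,0,0,88,0,0,0,96,0,0,0,100,0,0,0,100,0]' --jaw 0.7

```text
clock: 16.8
position: [0.4508, -0.2126, 0.0803]
tool_rot: [-3.142, -0.0, -0.175]
force: [-0.2, -0.4, -0.2]
grip_width: 0.0599
```

Call:
drive_tool --rows '[0,0,0,0,0,0,0,0,0,0,0,0,0,0,0,0,0,0,0,0,0,0,0,0,-2,0,0,0,-4,0,0,0,-6,0,0,0,-8,0,0,0]' --jaw 0 --squeeze 60

```text
clock: 18.05
position: [0.4445, -0.2123, 0.081]
tool_rot: [3.141, -0.004, -0.176]
force: [8.7, -7.3, -4.0]
grip_width: 0.0268
```

Call:
drive_tool --rows '[-3,0,0,0,-6,0,0,0,-9,0,0,0,-12,0,0,0,-15,0,0,0,-17,0,0,0,-19,0,0,0,-21,0,0,0,-22,0,0,0,-22,0,0,0]'

```text
clock: 19.3
position: [0.4231, -0.2085, 0.081]
tool_rot: [3.141, -0.004, -0.176]
force: [9.1, -8.3, -5.0]
grip_width: 0.0266
```

Run:
```python
from h import *
import pickle
o=bot.observe(); print(o['position'],o['force'])
g=grab('top'); s=grab('scene'); pickle.dump((g,s),open('t7.pkl','wb'))
def crop(f,n=28):
    c=proj(f,[[.745,-.265,.09]])[0].astype(int); a=f['pixels'][c[1]-n:c[1]+n,c[0]-n:c[0]+n]; return cv2.resize(a,(390,390),interpolation=cv2.INTER_CUBIC)
save('t7.png',np.clip(np.hstack([crop(g),crop(s)])*1.4,0,255).astype(np.uint8))
```

```text
[ 0.42305499 -0.20853521  0.08096329] [ 9.06810538 -8.25644431 -5.01679964]
```

View pics/t7.png

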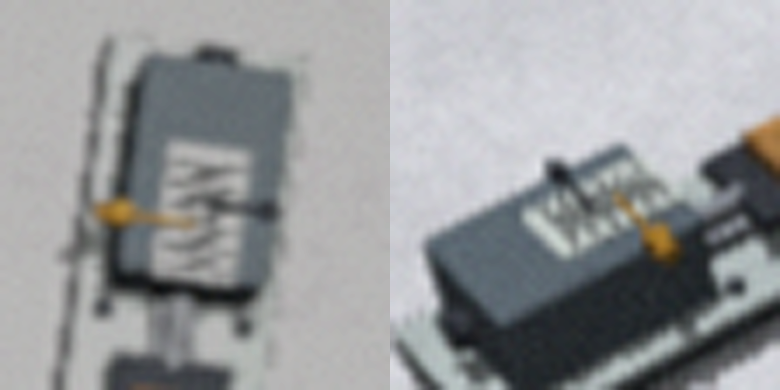

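The steel pointer's tip at (208,205) in the left half is still about 8 mm short of the brass hand's line, which is near (208,222). I'll pull 5 mm more, let go, and measure from close by.

Call:
drive_tool --rows '[-1,0,0,0,-2,0,0,0,-3,0,0,0,-4,0,0,0,-5,0,0,0,-5,0,0,0,-5,0,0,0,-5,0,0,0,-5,0,0,0,-5,0,0,0]'

```text
clock: 20.65
position: [0.4183, -0.2077, 0.081]
tool_rot: [3.141, -0.004, -0.176]
force: [9.2, -8.1, -6.1]
grip_width: 0.0271
```

Call:
drive_tool --rows '[0,0,0,0,0,0,0,0,0,0,0,0,0,0,0,0,0,0,0,0,0,0,-10,0,0,0,-30,0,0,0,-60,0,0,0,-90,0,0,0,-110,0]' --jaw 0.7

```text
clock: 21.9
position: [0.4165, -0.2065, 0.1923]
tool_rot: [3.141, -0.001, -0.175]
force: [0.2, 0.3, 0.2]
grip_width: 0.0599
```

Call:
drive_tool --rows '[50,0,-10,0,100,0,-20,0,150,0,-20,0,190,0,-20,0,220,0,-20,0,240,0,-20,0,250,0,-20,0,250,0,-20,0,250,0,-20,0,250,0,-20,0]'

```text
clock: 23.15
position: [0.662, -0.2502, 0.2107]
tool_rot: [3.141, -0.0, -0.175]
force: [0.4, -0.1, 0.3]
grip_width: 0.0597
```

Run:
```python
from h import *
import pickle
o=bot.observe(); print(o['position'],o['tool_rot'],o['force'])
f=grab('wrist'); pickle.dump(f,open('w8.pkl','wb')); save('w8.png',f['pixels'],1.4)
```

```text
[ 0.66201564 -0.25023198  0.21068065] [ 3.14141571e+00 -1.05826269e-04 -1.75452497e-01] [ 0.4300892  -0.11121483  0.32539619]
```

View pics/w8.png

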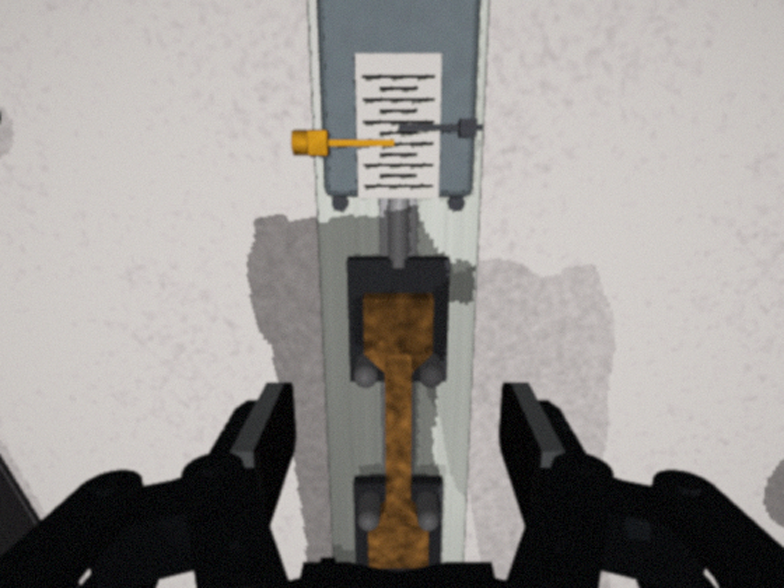

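The scale is clear, with ticks about 11.1 px per 5 mm. The pointer is at row 127 and the brass hand at row 142.5, so about 7 mm is left. The sample sits well in both grips. I'll set up a numeric reading of this gap and regrip the knob.

```bash
cat > gap.py <<'E'
from h import *
def gap(f):
    yaw=-.1745; d=np.array([np.cos(yaw),np.sin(yaw),0]); n=np.array([-d[1],d[0],0]); o=np.array([.73,-.262,.088])
    s=np.arange(-.03,.045,.00025); hsv=cv2.cvtColor(f['pixels'],cv2.COLOR_RGB2HSV).astype(np.float32)
    def strip(t0,t1): return [proj(f,np.array([o+d*a+n*t for a in s])).astype(np.float32) for t in np.arange(t0,t1,.001)]
    def samp(ch,S): return np.mean([cv2.remap(hsv[...,ch].copy(),p[:,0].copy(),p[:,1].copy(),cv2.INTER_LINEAR).ravel() for p in S],0)
    b=samp(1,strip(.004,.014)); k=samp(2,strip(-.02,-.0135)) 
    cen=lambda w:(s*w).sum()/w.sum()
    wb=np.clip(b-.6*b.max(),0,None); wk=np.clip(.6*np.median(k)-k,0,None)+1e-9
    j=abs(s-s[wk.argmax()])<.003; wk=wk*j
    return cen(wb),cen(wk),b.max(),k.min(),np.median(k)
E
python3 - <<'E'
from gap import *
import pickle
f=pickle.load(open('w8.pkl','rb')); print(gap(f)); W=cloud(f)
for n,u,v in[('ptr',405,127),('ptr2',445,128),('hand',388,143),('hand2',345,143)]: print(n,ray(f,u/1.4,v/1.4,.088).round(4),W[round(v/1.4),round(u/1.4)].round(4))
p=ray(f,405/1.4,127/1.4,.088)-ray(f,388/1.4,143/1.4,.088); print('gap',p@[np.cos(-.1745),np.sin(-.1745),0])
E
```

```text
(np.float64(0.003993614741068147), np.float64(0.01128935295738574), np.float32(213.1713), np.float32(75.74079), np.float32(203.31375))
ptr [ 0.7401 -0.2678  0.088 ] [ 0.74   -0.2675  0.0907]
ptr2 [ 0.7364 -0.2864  0.088 ] [ 0.7366 -0.2865  0.0886]
hand [ 0.7344 -0.2585  0.088 ] [ 0.7345 -0.2584  0.0891]
hand2 [ 0.738  -0.2382  0.088 ] [ 0.7381 -0.2381  0.0905]
gap 0.007296586128171796
```

Call:
drive_tool --rows '[-40,0,0,0,-90,0,0,0,-140,0,0,0,-190,0,0,0,-225,0,0,0,-250,0,5,0,-250,0,10,0,-250,0,15,0,-250,0,20,0,-250,0,20,0]'

```text
clock: 24.45
position: [0.4165, -0.2063, 0.1898]
tool_rot: [-3.141, 0.001, -0.175]
force: [-0.8, -0.7, -0.1]
grip_width: 0.0598
```

Run:
```python
from h import *
o=bot.observe(); p=o['position']; f=grab('wrist'); w=cloud(f).reshape(-1,3)
k=(w[:,2]>.105)&(w[:,2]<.122)&(np.hypot(w[:,0]-.418,w[:,1]+.208)<.035); q=w[k]; (c,r)=cv2.minEnclosingCircle(q[:,:2].astype(np.float32)*1000); print(p,q.mean(0),c,r)
yaw=o['tool_rot'][2]; d=np.array(c)/1000-p[:2]; print('shift',d@[np.cos(yaw),np.sin(yaw)],d@[np.sin(yaw),-np.cos(yaw)])
```

```text
[ 0.41650649 -0.20628683  0.18977988] [ 0.41877139 -0.20758748  0.11365686] (416.73883056640625, -207.45623779296875) 14.740068435668945
shift 0.0004322477061253222 0.0011111564084928585
```

Both readings put the gap at 7.3 mm. I'll regrip, pull, and watch the measured travel.

Call:
drive_tool --rows '[0,1,15,0,0,1,30,0,0,1,45,0,0,1,60,0,0,1,75,0,0,1,90,0,0,1,100,0,0,1,106,0,0,1,109,0,0,1,109,0]'

```text
clock: 25.75
position: [0.4162, -0.2075, 0.0814]
tool_rot: [3.142, -0.0, -0.175]
force: [0.6, -0.0, -0.6]
grip_width: 0.0599
```

Call:
drive_tool --rows '[0,0,0,0,0,0,0,0,0,0,0,0,0,0,0,0,0,0,0,0,0,0,0,0,0,0,0,0,0,0,0,0,0,0,0,0,0,0,0,0]' --jaw 0

```text
clock: 27.0
position: [0.4163, -0.2074, 0.0818]
tool_rot: [3.141, -0.001, -0.175]
force: [-0.5, 2.5, 8.6]
grip_width: 0.0266
```

Call:
drive_tool --rows '[-1,0,0,0,-2,0,0,0,-3,0,0,0,-4,0,0,0,-5,0,0,0,-6,0,0,0,-7,0,0,0,-8,0,0,0,-8,0,0,0,-8,0,0,0]'

```text
clock: 28.25
position: [0.4105, -0.2064, 0.0818]
tool_rot: [-3.141, -0.005, -0.175]
force: [12.1, -2.1, -6.0]
grip_width: 0.0266
```

Moved 5.9 mm; 1.4 mm more, then release and look.

Call:
drive_tool --rows '[-0.5,0,0,0,-1,0,0,0,-1.4,0,0,0,-1.4,0,0,0,-1.4,0,0,0,-1.4,0,0,0,-1.4,0,0,0,-1.4,0,0,0,-1.4,0,0,0,-1.4,0,0,0]'

```text
clock: 29.5
position: [0.4093, -0.2062, 0.0818]
tool_rot: [-3.141, -0.005, -0.175]
force: [12.7, -2.0, -7.3]
grip_width: 0.0263
```

Call:
drive_tool --rows '[0,0,0,0,0,0,0,0,0,0,0,0,0,0,0,0,0,0,0,0,0,0,-10,0,0,0,-30,0,0,0,-60,0,0,0,-90,0,0,0,-110,0]' --jaw 0.7

```text
clock: 30.75
position: [0.4071, -0.2059, 0.1933]
tool_rot: [3.141, -0.001, -0.175]
force: [-0.4, -1.3, -0.7]
grip_width: 0.0595
```

Call:
drive_tool --rows '[50,0,-10,0,100,0,-20,0,150,0,-20,0,190,0,-20,0,220,0,-20,0,240,0,-20,0,255,0,-20,0,255,0,-20,0,255,0,-20,0,255,0,-20,0]'

```text
clock: 32.0
position: [0.6575, -0.2504, 0.2117]
tool_rot: [3.141, -0.0, -0.175]
force: [-0.2, -0.0, -0.2]
grip_width: 0.0598
```

Run:
```python
from gap import *
import pickle
o=bot.observe(); print(o['position'],o['tool_rot'],o['force'])
f=grab('wrist'); pickle.dump(f,open('w9.pkl','wb')); g=gap(f); print(g,'gap',g[1]-g[0])
W=cloud(f); hsv=cv2.cvtColor(f['pixels'],cv2.COLOR_RGB2HSV); q=W[(hsv[...,1]>90)&(hsv[...,0]<25)&(W[...,2]>.055)&(W[...,2]<.08)&(W[...,0]<.68)]; print('sample z',np.percentile(q[:,2],[5,50,95]))
t=grab('top'); a=cv2.resize(f['pixels'],(480,360)); b=cv2.resize(t['pixels'][165:285,145:265],(320,320),interpolation=cv2.INTER_CUBIC); c=np.zeros((360,800,3),np.uint8); c[:,:480]=a; c[:320,480:]=b; save('w9.png',np.clip(c*1.2,0,255).astype(np.uint8))
```

```text
[ 0.65745305 -0.25044848  0.21169237] [ 3.14146946e+00 -1.02131639e-05 -1.75468168e-01] [-0.21877346 -0.04570271 -0.24320274]
(np.float64(0.003971447763531681), np.float64(0.0037367788039054154), np.float32(211.82422), np.float32(75.21666), np.float32(202.40744)) gap -0.00023466895962626555
sample z [0.0648867  0.06679635 0.0678971 ]
```

View pics/w9.png

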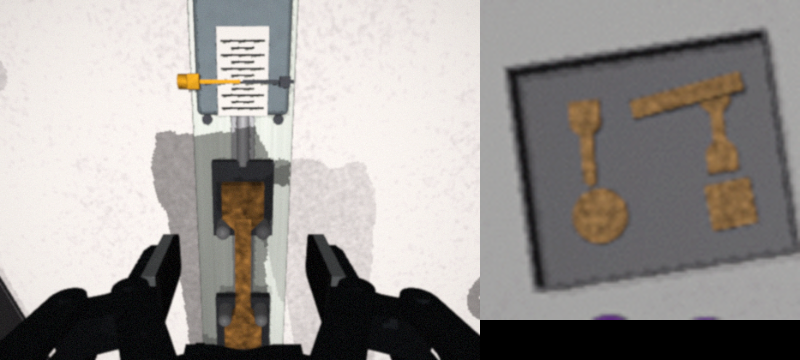

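The pointer and brass hand are in line at row 81, with a gap of -0.2 mm. The sample lies flat with its neck between both pin pairs. The other five pieces are in the crate, and the arm is clear, so I'm handing in.

```bash
python3 -c "
from workcell import bot
print(bot.job_done())"
```

```text
the job is handed in; nothing more can be done
None
```

The job is handed in at about 32 s on the robot's clock, within the 61 s limit. The long sample lies in both grips, held under load with the pointer in line with the brass set hand. The hand-in gave no verdict.

I lifted the sample from under the bar, which slid off and dropped back into the crate. After laying the sample between both pairs of pins, I drew the carriage back in two pulls on the knob and let go.

**Last checks:**
- **Pointer:** it stands 0.2 mm past the set hand along the scale (4 mm allowed).
- **Sample:** its top is at about 67 mm, as expected when flat on the beds, and its neck is between both pairs of pins.
- **Other pieces:** all five are in the crate.
- **Arm:** raised clear of everything, with the force reading near zero.
- **Bystanders:** I did not measure the saucepan, beaker and thread cone again at the end, but nothing in the run came near them.

**Readings that disagreed:**
- **Grip spacing:** I measured about 89 mm between the grip points at the start, against the stated 78 to 86 mm.
- **Mid-pull estimate:** with the knob drawn back about 28 mm, I judged from the overhead camera that the pointer was 8 mm short. After a further 5 mm pull, the close view still showed 7.3 mm, so I relied on the close view from then on.

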